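# Make up the inspection tray beside the milling machine

## Task

Make up the inspection tray: stand the brass bushing in the yellow dish, the blue slotted block in the blue dish and the black hexagon nut in the white dish, and only after these three stand the plug gauge with the green handle in the green dish. Every piece must stand upright, the same way up as it was, flat on the floor of its dish. Leave the steel bushing and the red-handled gauge where they are.

Things in the scene. Friction and masses are not known exactly. Their poses are not given: they have to be found in the camera images.
- bush_brass_mid (a point): flanged bushing of yellow brass, standing on its flange: flange 44 mm across and 10 mm high, above it a 36 mm barrel, 56 mm high overall, dark bore in the top; about 0.3 kg. Goes into the yellow dish. This point: on its axis, half-way up (28 mm above its foot); z up the axis.
- block_mid (a point): blue painted metal block, 34 mm (its x) by 40 mm (its y), 56 mm high, standing upright, with a dark slot across the top along its x; about 0.2 kg. Goes into the blue dish. This point: its centre, 28 mm above its foot; z up.
- hexnut_mid (a point): tall black steel hexagon nut standing on end, 36 mm across the flats (about 42 mm across the corners), 56 mm high, dark bore with a bright ring in the top; about 0.3 kg. Goes into the white dish. This point: its centre, 28 mm above its foot; x is square to a pair of flats (the other pairs are at 60 degrees), z up.
- gauge_green_mid (a point): plug gauge with a green handle, goes into the green dish, last. 95 mm tall, 0.25 kg; lower 55 mm a steel pin 26 mm across, upper 40 mm the round handle, 30 mm across. It stands in a deep well (see the red gauge) and comes out straight up. This point: on its axis, half-way up (47.5 mm above its foot, 27.5 mm below the handle's middle); z up; at the start y points along the line of the two gauges.
- bush_steel_mid (a point): flanged bushing of grey steel, standing on its flange: flange 44 mm across and 10 mm high, above it a 36 mm barrel, 56 mm high overall, dark bore in the top; about 0.3 kg. Same shape as the brass one; does not belong in the tray: leave it where it is. This point: on its axis, half-way up (28 mm above its foot); z up the axis.
- gauge_red_mid (a point): plug gauge like the green one but with a red handle: leave it in its well. Point and axes as for the green one. Both stand in a fixed wooden stand, 64 x 150 mm (long side along the gauges' y) and 60 mm high, with two wells 50 mm deep, 75 mm apart, 1.5 mm wider than the pins; either gauge may be in either well. The handles reach from 65 to 105 mm above the bench.
- dish_yellow: yellow square dish for the brass bushing, fixed, 76 mm square outside, 70 inside, 11 mm high, floor and walls 3 mm. Origin: centre of its underside, 4 mm above the bench (inner floor 7 mm, rim 15 mm above the bench); x, y along its sides. The four dishes stand 2 by 2, 96 mm apart, turned alike, in a fixed black tray 204 mm square, 10 mm high; any dish may be in any corner.
- dish_blue: blue square dish for the blue block, fixed, 76 mm square outside, 70 inside, 11 mm high, floor and walls 3 mm. Origin: centre of its underside, 4 mm above the bench (inner floor 7 mm, rim 15 mm above the bench); x, y along its sides. The four dishes stand 2 by 2, 96 mm apart, turned alike, in a fixed black tray 204 mm square, 10 mm high; any dish may be in any corner.
- dish_white: white square dish for the hexagon nut, fixed, 76 mm square outside, 70 inside, 11 mm high, floor and walls 3 mm. Origin: centre of its underside, 4 mm above the bench (inner floor 7 mm, rim 15 mm above the bench); x, y along its sides. The four dishes stand 2 by 2, 96 mm apart, turned alike, in a fixed black tray 204 mm square, 10 mm high; any dish may be in any corner.
- dish_green: green square dish for the green-handled gauge, fixed, 76 mm square outside, 70 inside, 11 mm high, floor and walls 3 mm. Origin: centre of its underside, 4 mm above the bench (inner floor 7 mm, rim 15 mm above the bench); x, y along its sides. The four dishes stand 2 by 2, 96 mm apart, turned alike, in a fixed black tray 204 mm square, 10 mm high; any dish may be in any corner.

How it is judged:
On the way, in this order (a step that is already met when the one before it is completed fails the run):
1. the brass bushing, the blue block and the hexagon nut stand in their dishes, in any order among themselves (horizontal distance between bush_brass_mid and dish_yellow below 0.032 m and z of bush_brass_mid in the frame of dish_yellow between 0.026 and 0.036 m and angle between each of bush_brass_mid, block_mid, hexnut_mid's own z axis and vertical below 0.12 rad and horizontal distance between block_mid and dish_blue below 0.032 m and z of block_mid in the frame of dish_blue between 0.026 and 0.036 m and horizontal distance between hexnut_mid and dish_white below 0.032 m and z of hexnut_mid in the frame of dish_white between 0.026 and 0.036 m), for 0.2 s.
2. then the green-handled gauge stands in the green dish (horizontal distance between gauge_green_mid and dish_green below 0.032 m and z of gauge_green_mid in the frame of dish_green between 0.0455 and 0.0555 m and angle between gauge_green_mid's own z axis and vertical below 0.12 rad), for 0.2 s.
At the end, for the whole second after the job is handed in: Brass bushing in yellow, block in blue, nut in white, green gauge in green dish: each within 32 mm of its centre, height within 5 mm of flat on its floor, upright within 0.12 rad, at rest (under 0.02 m/s). Steel bushing within 30 mm, red gauge within 20 mm of its start (all of step 1 and all of step 2 and linear speed of each of bush_brass, block, hexnut, gauge_green below 0.02 m/s and distance of bush_steel_mid from where it was at the start of the episode below 0.03 m and distance of gauge_red_mid from where it was at the start of the episode below 0.02 m); the robot touches nothing.
It fails at once if the steel bushing is moved more than 30 mm (distance of bush_steel_mid from where it was at the start of the episode above 0.03 m).
It fails at once if the red gauge is moved more than 20 mm (distance of gauge_red_mid from where it was at the start of the episode above 0.02 m).
It also fails if it takes over 125 s, if anything falls off the work surface, if the arm or the gripper's body presses on something with over 40 N, if the wrist force passes 120 N, or if a joint passes its speed limit or range.

## Robot

A 6-joint arm with a two-finger parallel gripper is mounted at the origin on the work surface. World frame = base frame: x ahead of the robot, y to its left, z up, the work surface at z = 0. Lengths are in m, angles in rad, forces in N, time in s.
With the tool pointing down it reaches from about 0.35 to 0.975 m from the base axis. Payload 4.9 kg.
Tool frame: the origin (TCP) lies between the finger pads; the fingertips stand 19 mm ahead of it and the grasp point (between the pads) is the TCP; z points along the fingers, y is the direction in which the jaws open and shut (so a half turn about z gives the same grasp; the last joint's range is limited). The gripper opens to 85 mm and grips with 20 to 120 N. Pads are 22 mm wide; open, the fingers measure 114 mm over their backs; the gripper's body (76 mm by 85 mm) begins 54 mm behind the grasp point. The pads swing forward as they close: fully open they stand 13 mm farther back than shut.
Start: joints at [-1.265, 0.053, 1.613, -0, 1.476, -0.119], TCP at [0.258, -0.569, 0.25] pointing down, gripper open.
Joint ranges: [-3.01, 3.01], [-1.01, 2.22], [0.06, 2.58], [-1.02, 4.17], [0.09, 2.62], [-3.14, 3.14]. Speed limits (rad/s): [2.57, 2.57, 3.14, 3.14, 3.14, 3.14].

## Interface

Orientations are given as a unit quaternion [w, x, y, z].
In Python, from plant import state, grab_frame, calibration, job_done gives the robot as it stands. The module is installed in compiled form; this text tells all that it offers.
- The arm moves only by the tool servo_tool, never from a script. Its argument "deltas" is a list that holds one entry, the list of rows, each a list of 5 numbers: the finger opening in mm, from 0 to 85.4, then the shift along the world's x, y, z in mm, then the turn about the world's z in units of 6 degrees (1.0 is 6 degrees). A call has 1 to 5 rows; each row is the pose to reach, as a shift and turn from the pose commanded when the call began; what a row does not reach only later rows make up. A row lasts 1/8 s, in which the tool goes at most 62.5 mm and 10.7 degrees, less where a joint would pass 70% of its speed; a pose out of reach is approached as far as the arm can. A call with a gripper value outside its range is refused whole. The fingers move at their own pace and stop on an object; the grip force is fixed at half the most. Time passes only in rows, so rows that repeat a pose let the fingers close. It gives the time, the measured TCP pose, the force and the opening at its end, in the units of the state.
- state(): the state, without advancing time (a new reading comes with each control period).
- grab_frame(name): name is "scene" or "side" or "wrist"; returns the picture (400x640x3 uint8, red, green, blue); there is no depth.
- calibration(name): a dict with "intrinsics" (3x3 intrinsics, pixels), "world_from_camera" (4x4, takes a point from camera to world coordinates). Camera axes: x right, y down, z forward; pixel columns grow to the right and rows downward; lengths in m; the calibration is good to about 2 mm. The wrist camera is an equidistant fisheye: a pixel r from the principal point sees the ray r / f radians off the axis. A picture is of the moment at which its call begins: read the wrist's pose just before it. calibration takes no time and is no camera call; for the wrist camera it gives the pose at the moment of the call.
- job_done(): hands the job in, once; it reports no verdict.
The state is a dict: "time": time; "joint_pos": joint angles; "joint_vel": joint speeds; "joint_efforts": joint torques, N m; "tool_pos": TCP position; "tool_rot": TCP orientation; "contact_force": force on the tool from outside, world axes, zero at the start; "ft_torque": the same for the moment, N m; "gripper_width": opening from 0.0 (shut) to 1.0 (fully open).
Only numpy, scipy, OpenCV 4.12 (cv2) and the standard library are available. Lean on these libraries where they do the work, as an engineer would, in place of code of your own. Each camera call takes 0.05 s, during which the arm holds its last target.

## Working session

There is one attempt and no reset: what is moved stays moved. The work goes in short steps, Python scripts to look and compute and a tool call to move; the robot and the scene stay as the last step left them, time stands still between calls to the robot, and variables do not carry over. Pictures are saved under pics/ and viewed, and the job is handed in when it is done.

Besides the shell and the picture viewer there is one more tool, called after "Emit:" as a command line: name --argument value ..., lists and objects as JSON in quotes. servo_tool: Moves the arm, as the interface text tells. Its arguments: {"type":"object","properties":{"deltas":{"type":"array","items":{"type":"array","items":{"type":"array","items":{"type":"number"}}}}},"required":["deltas"]}

```bash
mkdir -p pics; python3 - <<'E'
from plant import *
import cv2
s=state();print(s)
for n in("scene","side","wrist"):
    c=calibration(n);print(n,c)
    cv2.imwrite(f"pics/{n}0.png",grab_frame(n)[:,:,::-1])
E
```

```text
{'time': 0.0, 'joint_pos': array([-1.26496598e+00,  5.33426404e-02,  1.61430947e+00,  7.20651140e-06,
        1.47598407e+00, -1.18958799e-01]), 'joint_vel': array([-0.00047366, -0.0005439 ,  0.00184842,  0.00093282,  0.00244331,
       -0.00195835]), 'joint_efforts': array([-7.40398336e-04, -3.93680727e+01, -3.70175135e+01, -1.03973409e-04,
        7.09867571e-03,  2.81515935e-05]), 'tool_pos': array([ 0.25742817, -0.56887879,  0.24906255]), 'tool_rot': array([-1.01763965e-03,  9.77528501e-01,  2.10800821e-01, -9.17591861e-05]), 'contact_force': array([-0.40496302,  0.79803205,  0.21364515]), 'ft_torque': array([-0.01234752,  0.04546891,  0.01343785]), 'gripper_width': 1.0022998871139726}
scene {'intrinsics': array([[442.71881575,   0.        , 326.4647432 ],
       [  0.        , 442.71881575, 198.72829277],
       [  0.        ,   0.        ,   1.        ]]), 'world_from_camera': array([[-0.05682546,  0.8460524 , -0.53006245,  1.19601068],
       [ 0.99825886,  0.05655937, -0.01674203,  0.02021528],
       [ 0.01581536, -0.5300909 , -0.84779332,  1.08873883],
       [ 0.        , 
[... 226 characters left out ...]
om_camera': array([[-0.77725155, -0.47638414,  0.4110209 ,  0.25229652],
       [-0.62892163,  0.56915935, -0.52963687,  0.3860248 ],
       [ 0.01837422, -0.67016101, -0.74198828,  0.65269148],
       [ 0.        ,  0.        ,  0.        ,  1.        ]])}
wrist {'intrinsics': array([[309.70691629,   0.        , 321.18121371],
       [  0.        , 309.70691629, 197.74475353],
       [  0.        ,   0.        ,   1.        ]]), 'world_from_camera': array([[ 0.41173671, -0.86480507, -0.28737618,  0.33068547],
       [-0.91130184, -0.3911974 , -0.12842723, -0.5362821 ],
       [-0.00135629,  0.31476465, -0.94916878,  0.37305937],
       [ 0.        ,  0.        ,  0.        ,  1.        ]])}
```

View pics/scene0.png

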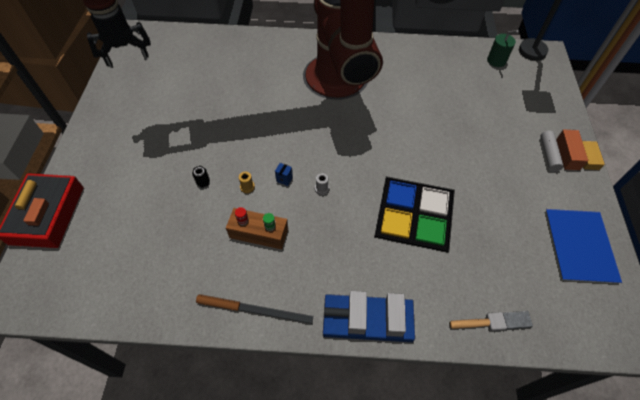

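View pics/side0.png

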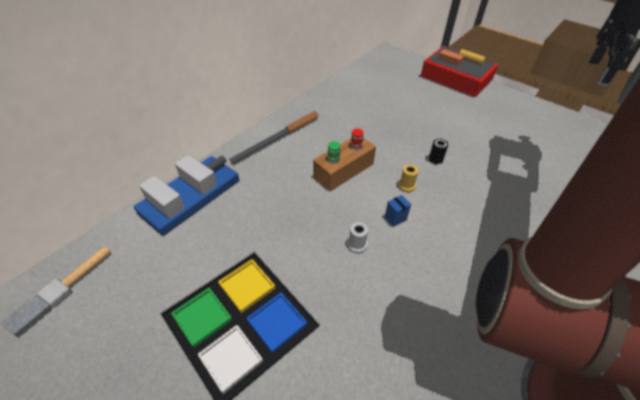

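View pics/wrist0.png

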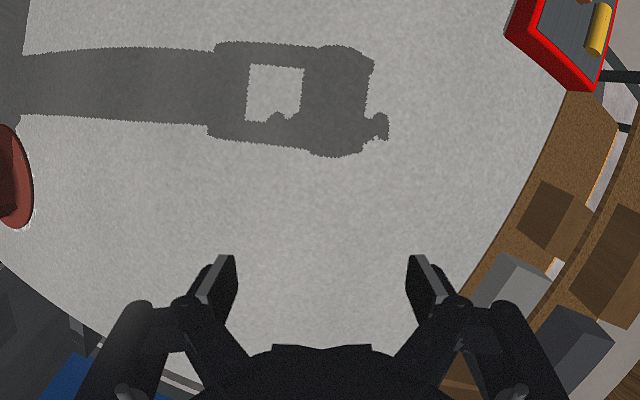

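The scene camera shows the nut at about (200,176), brass (246,181), block (284,173), steel (322,183), red (240,214), green (269,221) and the tray around (415,213). Next I'll look at enlarged crops and turn these pixels into positions.

```bash
cat > h.py <<'E'
from plant import *
import cv2, numpy as np
def ray(cal,uv):
    K=cal["intrinsics"];T=cal["world_from_camera"]
    d=np.array([(uv[0]-K[0,2])/K[0,0],(uv[1]-K[1,2])/K[1,1],1.])
    return T[:3,3],T[:3,:3]@d
def wray(cal,uv):
    K=cal["intrinsics"];T=cal["world_from_camera"]
    x,y=(uv[0]-K[0,2])/K[0,0],(uv[1]-K[1,2])/K[1,1]
    r=np.hypot(x,y);k=np.sin(r)/max(r,1e-9)
    return T[:3,3],T[:3,:3]@np.array([x*k,y*k,np.cos(r)])
def onz(od,z):
    o,d=od;return (o+d*(z-o[2])/d[2])
def wpix(cal,p):
    K=cal["intrinsics"];T=cal["world_from_camera"]
    c=T[:3,:3].T@(np.asarray(p)-T[:3,3]);th=np.arctan2(np.hypot(c[0],c[1]),c[2]);a=np.arctan2(c[1],c[0])
    return np.array([K[0,2]+K[0,0]*th*np.cos(a),K[1,2]+K[1,1]*th*np.sin(a)])
E
python3 - <<'E'
import cv2
a=cv2.imread('pics/scene0.png')[155:255,180:300];b=cv2.imread('pics/scene0.png')[155:255,300:460]
c=cv2.imread('pics/side0.png')[115:265,300:460]
cv2.imwrite('pics/c1.png',cv2.resize(a,None,fx=6,fy=6,interpolation=2))
cv2.imwrite('pics/c2.png',cv2.resize(b,None,fx=5,fy=5,interpolation=2))
cv2.imwrite('pics/c3.png',cv2.resize(c,None,fx=4,fy=4,interpolation=2))
E
```

```text
(no output)
```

View pics/c1.png

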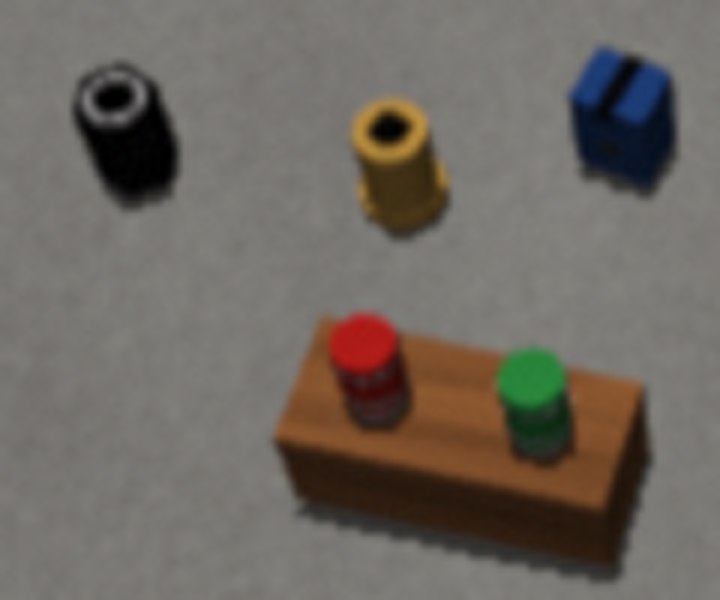

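View pics/c2.png

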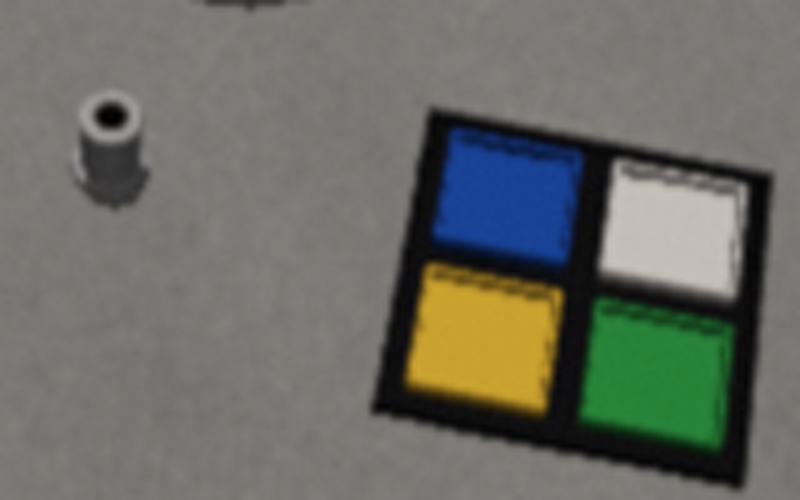

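View pics/c3.png

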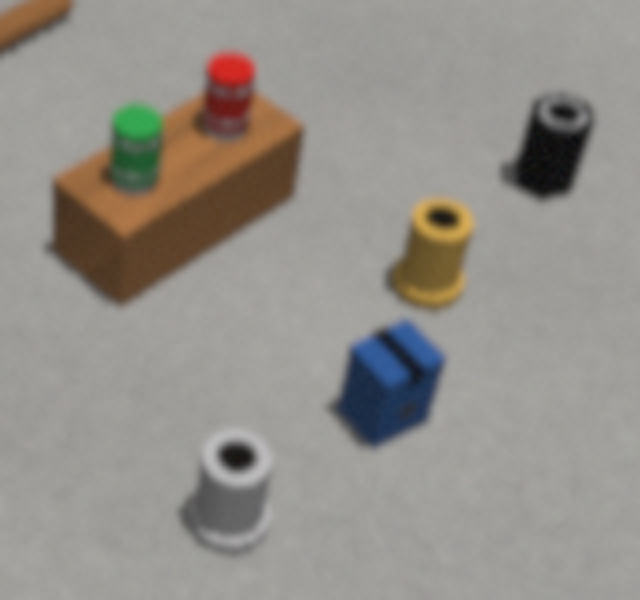

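```bash
python3 - <<'E'
from h import *
cs,cd=calibration("scene"),calibration("side")
P={'nut':((114,97),(565,111),.056),'brass':((389,126),(443,217),.056),'block':((621,86),(397,354),.056),'red':((365,342),(231,70),.105),'green':((532,375),(138,122),.105),}
S={k:((v[0][0]+.5)/6-.5+180,(v[0][1]+.5)/6-.5+155) for k,v in P.items()}
S['steel']=((110.5)/5-.5+300,116.5/5-.5+155);P['steel']=(0,(237,456),.056)
for k,v in P.items():
    a=onz(ray(cs,S[k]),v[2]); b=onz(ray(cd,((v[1][0]+.5)/4-.5+300,(v[1][1]+.5)/4-.5+115)),v[2])
    print(k,a.round(4),b.round(4))
# dishes: masks
img=cv2.imread('pics/scene0.png');hsv=cv2.cvtColor(img,cv2.COLOR_BGR2HSV)
def q(c):return tuple(((np.array(c)+.5)/5-.5+[300,155]))
tray=[onz(ray(cs,q(c)),.010) for c in [(432,108),(772,176),(745,487),(374,410)]]
tray=np.array(tray);print(tray.round(4),tray.mean(0))
for i in range(4):
    e=tray[(i+1)%4]-tray[i];print(np.linalg.norm(e),np.degrees(np.arctan2(e[1],e[0])))
M={'yellow':((20,120,90),(35,255,255)),'blue':((105,120,60),(125,255,255)),'green':((50,120,60),(75,255,255)),'white':((0,0,150),(180,60,255))}
for k,(lo,hi) in M.items():
    m=cv2.inRange(hsv,lo,hi);m[:, :375]=0;m[:,460:]=0;m[:170]=0;m[255:]=0
    c=max(cv2.findContours(m,0,1)[0],key=cv2.contourArea);x=cv2.moments(c)
    print(k,onz(ray(cs,(x['m10']/x['m00'],x['m01']/x['m00'])),.008).round(4))
E
```

```text
nut [ 0.4808 -0.3691  0.056 ] [ 0.4789 -0.3719  0.056 ]
brass [ 0.4886 -0.2367  0.056 ] [ 0.4886 -0.2379  0.056 ]
block [ 0.458 -0.13   0.056] [ 0.4532 -0.129   0.056 ]
red [ 0.6345 -0.2173  0.105 ] [ 0.6295 -0.2157  0.105 ]
green [ 0.6459 -0.1441  0.105 ] [ 0.6422 -0.143   0.105 ]
steel [ 0.4814 -0.0179  0.056 ] [ 0.4792 -0.0185  0.056 ]
[[0.4308 0.1712 0.01  ]
 [0.4659 0.3697 0.01  ]
 [0.6681 0.3359 0.01  ]
 [0.6347 0.1366 0.01  ]] [0.54987936 0.2533426  0.01      ]
0.20148857131025807 79.9674204706695
0.205060358497825 -9.484486526630285
0.2020413503708574 -99.52636709659788
0.20684085477356293 170.35985244650777
yellow [0.5846 0.1984 0.008 ]
blue [0.4896 0.2147 0.008 ]
green [0.6006 0.2936 0.008 ]
white [0.5083 0.3076 0.008 ]
```

Positions from the two fixed cameras agree to about 5 mm, and the tray axis sits at about −10°. I'll move above the nut and brass bushing for a close look.

Emit:
servo_tool --deltas '[[[85,45,40,0,0],[85,90,80,0,0],[85,135,120,0,0],[85,175,160,0,0],[85,190,180,0,0]]]'

```text
time: 0.78
tool_pos: [0.4493, -0.387, 0.2499]
tool_rot: [-0.0, 0.977, 0.212, 0.0]
contact_force: [-0.6, -1.4, 0.1]
gripper_width: 0.994
```

```bash
python3 - <<'E'
from h import *
c=calibration("wrist");im=grab_frame("wrist")
cv2.imwrite("pics/w1.png",im[:,:,::-1]);print(c["world_from_camera"].round(4),state()["tool_pos"])
for n,p in dict(nut=(.4798,-.370,.056),brass=(.4886,-.237,.056),block=(.456,-.1295,.056)).items(): print(n,wpix(c,p))
E
```

```text
[[ 4.144e-01 -8.638e-01 -2.866e-01  5.224e-01]
 [-9.101e-01 -3.934e-01 -1.302e-01 -3.540e-01]
 [-3.000e-04  3.148e-01 -9.492e-01  3.738e-01]
 [ 0.000e+00  0.000e+00  0.000e+00  1.000e+00]] [ 0.45021554 -0.38547946  0.24983867]
nut [318.23754304 142.47645593]
brass [206.57057057  86.4854354 ]
block [121.5848214   84.89483325]
```

View pics/w1.png

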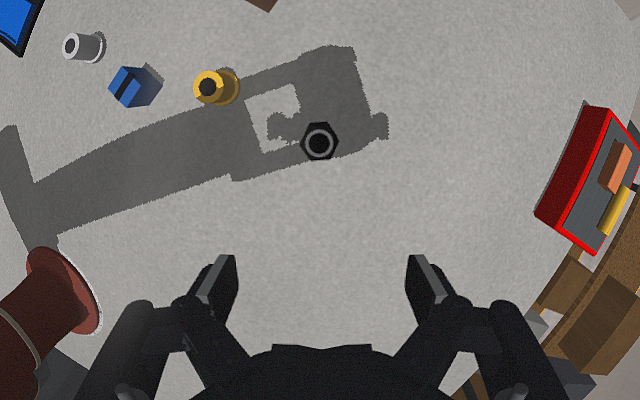

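The wrist view shows the nut bore at (318,143), brass at (209,87), block top at (131,84) and steel at (71,45). The nut matches the prediction. Next I'll zoom in for the hexagon and block angles.

```bash
python3 - <<'E'
import cv2
im=cv2.imread('pics/w1.png')
a=cv2.resize(im[113:173,288:348],None,fx=6,fy=6,interpolation=2)
b=cv2.resize(im[54:114,98:158],None,fx=6,fy=6,interpolation=2)
import numpy as np
g=np.hstack([a,b]);g=cv2.convertScaleAbs(g,alpha=1.5,beta=30);cv2.imwrite('pics/z1.png',g)
E
```

```text
(no output)
```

View pics/z1.png

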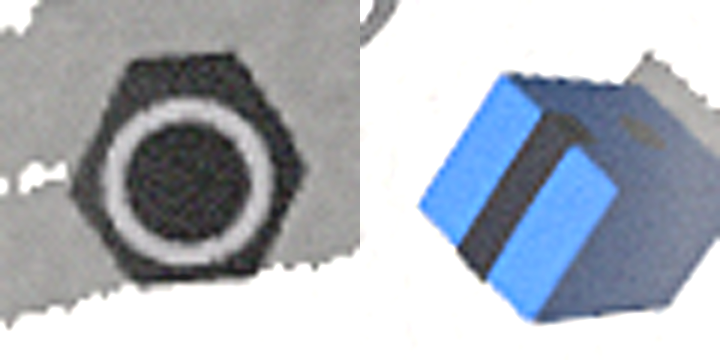

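```bash
python3 - <<'E'
from h import *
c=calibration("wrist")
f=lambda x,y,ox,oy,z=.056: onz(wray(c,((x+.5)/6-.5+ox,(y+.5)/6-.5+oy)),z)
H=np.array([f(*p,288,113) for p in [(132,60),(237,53),(304,165),(255,277),(140,280),(70,190)]])
print(H.mean(0))
for i in range(6):
    e=H[(i+1)%6]-H[i];print(np.linalg.norm(e),np.degrees(np.arctan2(e[1],e[0]))%60)
B=np.array([f(*p,98,54) for p in [(507-360,75),(617-360,188),(533-360,322),(420-360,205)]])
print('bore',f(187,181,288,113));print(B.mean(0))
for i in range(4):
    e=B[(i+1)%4]-B[i];print(np.linalg.norm(e),np.degrees(np.arctan2(e[1],e[0]))%180)
print('brass',onz(wray(c,(208,87)),.056)) 
E
```

```text
[ 0.48260574 -0.36840391  0.056     ]
0.01787917188683318 58.34188691536604
0.02251651753594102 55.49468823820746
0.021406228998397347 1.7433359653556693
0.020008284774333977 56.09049834213933
0.01992212632937341 1.464686480066831
0.024951976556917218 58.78521046682153
bore [ 0.48086756 -0.36870118  0.056     ]
[ 0.45595334 -0.13112146  0.056     ]
0.03723530931795144 69.58774498585991
0.03226897774958044 161.34157343994175
0.03915099969692802 70.48043167148181
0.03287679018660714 157.97839507119397
brass [ 0.48955282 -0.23675568  0.056     ]
```

Emit:
servo_tool --deltas '[[[85,10,6,-20,-1.5],[85,20,11,-60,-3],[85,31,17,-100,-4.3],[85,31,17,-110,-4.3],[85,31,17,-110,-4.3]]]'

```text
time: 1.45
tool_pos: [0.478, -0.3727, 0.1401]
tool_rot: [-0.0, 1.0, -0.012, -0.0]
contact_force: [0.3, -0.1, 0.3]
gripper_width: 0.996
```

```bash
cat > st.py <<'E'
from h import *
import sys
def show(name=None,cam="wrist"):
    s=state();q=s["tool_rot"];p=s["tool_pos"]
    jaw=np.degrees(2*np.arctan2(q[2],q[1]))-90
    print('t',round(s["time"],2),'tcp',p.round(4),'jaw',(jaw%180).round(1),'w',round(s["gripper_width"],3),'F',s["contact_force"].round(1),'q',s["joint_pos"].round(2))
    if name:
        im=grab_frame(cam);cv2.imwrite(f"pics/{name}.png",im[:,:,::-1])
if __name__=="__main__": show(*sys.argv[1:])
E
python3 st.py w2
```

```text
t 1.45 tcp [ 0.478  -0.3727  0.1401] jaw 88.6 w 0.996 F [ 0.3 -0.1  0.3] q [-0.78  0.1   1.75 -0.    1.29  0.81]
```

View pics/w2.png

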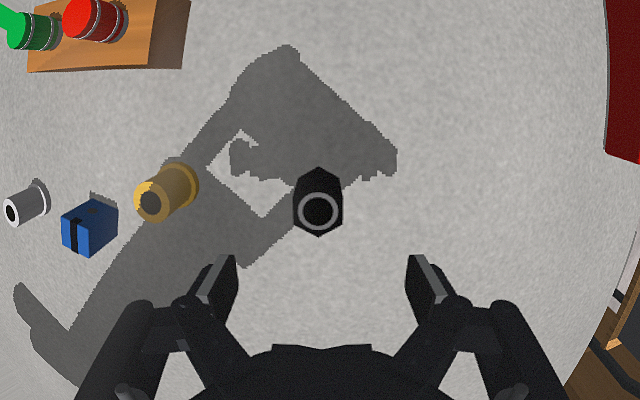

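The nut's flats face the jaws, with the bore at (318,210). I'll re-measure it and descend.

```bash
python3 - <<'E'
from h import *
c=calibration("wrist")
print('nut',onz(wray(c,(318.3,210.5)),.056))
print('brass',onz(wray(c,(150,201.5)),.056))
print('red',onz(wray(c,(83,17)),.105))
E
```

```text
nut [ 0.47998893 -0.37199421  0.056     ]
brass [ 0.48994461 -0.23764256  0.056     ]
red [ 0.63017262 -0.22689901  0.105     ]
```

Emit:
servo_tool --deltas '[[[85,2,3,-30,0],[85,2,3,-60,0],[85,2,3,-90,0],[85,2,3,-106,0],[85,2,3,-106,0]]]'

```text
time: 2.12
tool_pos: [0.4804, -0.3697, 0.0345]
tool_rot: [-0.0, 1.0, -0.013, -0.0]
contact_force: [-1.0, 0.2, -0.1]
gripper_width: 0.996
```

```bash
python3 st.py
```

```text
t 2.12 tcp [ 0.4804 -0.3697  0.0345] jaw 88.5 w 0.996 F [-1.   0.2 -0.1] q [-0.78  0.23  1.8  -0.    1.11  0.82]
```

Emit:
servo_tool --deltas '[[[0,0,0,0,0],[0,0,0,0,0],[0,0,0,0,0],[0,0,0,0,0],[0,0,0,0,0]]]'

```text
time: 2.75
tool_pos: [0.4813, -0.3702, 0.0356]
tool_rot: [0.001, 1.0, -0.013, 0.001]
contact_force: [0.9, 0.3, 6.5]
gripper_width: 0.417
```

```bash
python3 st.py w3
```

```text
t 2.75 tcp [ 0.4813 -0.3702  0.0356] jaw 88.5 w 0.417 F [0.9 0.3 6.5] q [-0.78  0.23  1.8  -0.    1.11  0.82]
```

View pics/w3.png

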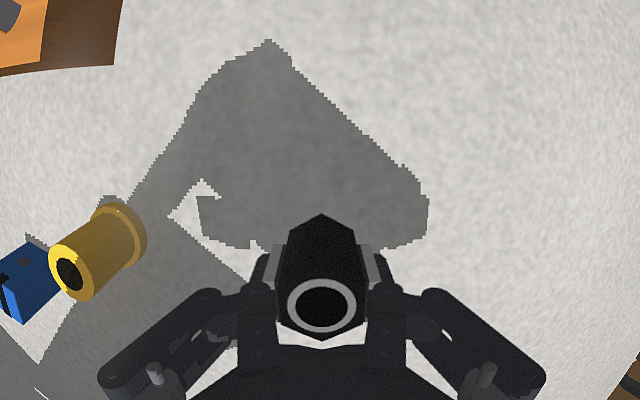

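The nut is gripped squarely (35.5 mm). Lifting.

Emit:
servo_tool --deltas '[[[0,0,0,20,0],[0,0,0,50,0],[0,0,0,80,0],[0,0,20,100,0],[0,0,60,110,0]]]'

```text
time: 3.42
tool_pos: [0.4808, -0.3099, 0.1464]
tool_rot: [0.001, 1.0, -0.014, 0.001]
contact_force: [1.4, 0.3, -3.6]
gripper_width: 0.413
```

Emit:
servo_tool --deltas '[[[0,3,50,0,0],[0,6,100,0,0],[0,8,150,0,0],[0,10,200,0,0],[0,12,250,0,0]]]'

```text
time: 4.05
tool_pos: [0.4918, -0.0577, 0.1444]
tool_rot: [-0.0, 1.0, -0.013, -0.0]
contact_force: [0.6, -0.2, -2.4]
gripper_width: 0.409
```

Emit:
servo_tool --deltas '[[[0,3,50,0,0],[0,6,100,0,0],[0,8,150,0,0],[0,10,200,0,0],[0,12,250,0,0]]]'

```text
time: 4.68
tool_pos: [0.5038, 0.1922, 0.1445]
tool_rot: [0.0, 1.0, -0.013, -0.0]
contact_force: [0.6, 0.2, -2.3]
gripper_width: 0.415
```

Emit:
servo_tool --deltas '[[[0,2,50,0,0],[0,4,90,0,0],[0,6,110,0,0],[0,6,118,0,0],[0,6,118,0,0]]]'

```text
time: 5.3
tool_pos: [0.5105, 0.308, 0.1442]
tool_rot: [0.0, 1.0, -0.013, -0.0]
contact_force: [-0.0, -0.1, -1.9]
gripper_width: 0.413
```

```bash
python3 st.py w4;python3 st.py s4 side
```

```text
t 5.3 tcp [0.5105 0.308  0.1442] jaw 88.5 w 0.413 F [-0.  -0.1 -1.9] q [ 0.42  0.07  1.77 -0.    1.3   2.01]
t 5.35 tcp [0.5105 0.3076 0.1442] jaw 88.5 w 0.418 F [ 0.  -1.1 -2.1] q [ 0.42  0.07  1.77 -0.    1.29  2.01]
```

View pics/w4.png

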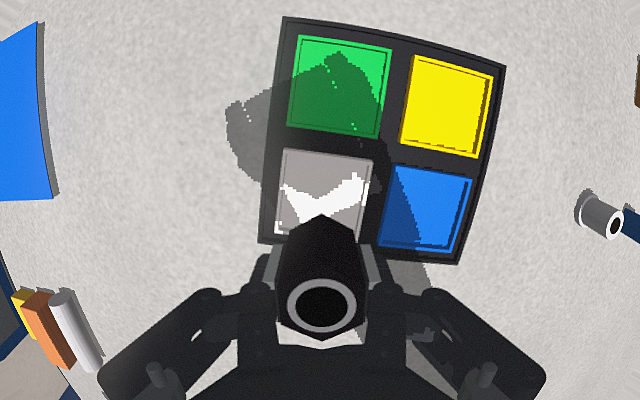

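View pics/s4.png

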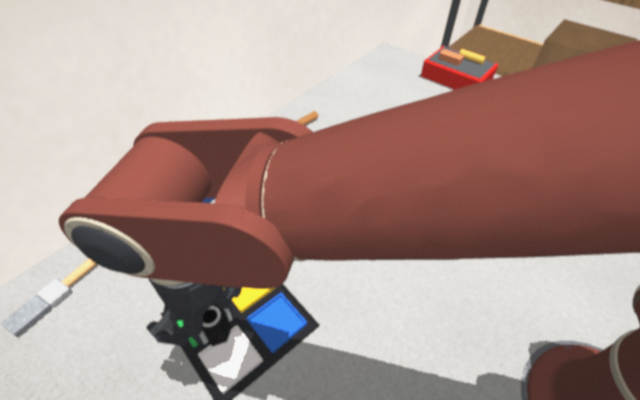

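Nut held above the white dish. The tray's corners are at (284,17), (505,67), (458,265) and (259,243), so I'll use them to cross-check the tray position.

```bash
python3 - <<'E'
from h import *
c=calibration("wrist")
T=np.array([onz(wray(c,p),.010) for p in [(284,17),(505,67),(458,265),(259,243)]])
print(T.round(4),T.mean(0))
for n,p in dict(g=(340,87),y=(446,106),b=(427,209)).items(): print(n,onz(wray(c,p),.015).round(4))
E
```

```text
[[0.662  0.3331 0.01  ]
 [0.6271 0.1348 0.01  ]
 [0.4279 0.1669 0.01  ]
 [0.462  0.3667 0.01  ]] [0.54476135 0.25039876 0.01      ]
g [0.6001 0.2893 0.015 ]
y [0.5862 0.1987 0.015 ]
b [0.4936 0.2111 0.015 ]
```

Emit:
servo_tool --deltas '[[[0,-2,0,-30,0],[0,-2,0,-60,0],[0,-2,0,-85,0],[0,-2,0,-97,0],[0,-2,0,-100,0]]]'

```text
time: 6.02
tool_pos: [0.5084, 0.3078, 0.0438]
tool_rot: [0.0, 1.0, -0.013, -0.0]
contact_force: [-0.0, 0.6, -2.8]
gripper_width: 0.41
```

Emit:
servo_tool --deltas '[[[0,0,0,-1,0],[0,0,0,-1,0]]]'

```text
time: 6.28
tool_pos: [0.5094, 0.3089, 0.0445]
tool_rot: [-0.0, 1.0, -0.013, 0.001]
contact_force: [-0.0, 0.2, -1.7]
gripper_width: 0.416
```

```bash
python3 st.py
```

```text
t 6.28 tcp [0.5094 0.3089 0.0445] jaw 88.5 w 0.416 F [-0.   0.2 -1.7] q [0.42 0.2  1.82 0.   1.12 2.02]
```

Emit:
servo_tool --deltas '[[[0,0,0,-1,0],[0,0,0,-2,0],[0,0,0,-2,0]]]'

```text
time: 6.65
tool_pos: [0.5091, 0.3089, 0.0426]
tool_rot: [-0.0, 1.0, -0.013, 0.0]
contact_force: [-2.5, -1.3, 6.7]
gripper_width: 0.418
```

Contact with the floor. Opening, then lifting straight up.

Emit:
servo_tool --deltas '[[[55,0,0,0,0],[55,0,0,0,0],[70,0,0,0,0],[70,0,0,0,0],[70,0,0,5,0]]]'

```text
time: 7.28
tool_pos: [0.5082, 0.3084, 0.0459]
tool_rot: [0.0, 1.0, -0.013, -0.001]
contact_force: [0.2, 0.3, -0.5]
gripper_width: 0.821
```

Emit:
servo_tool --deltas '[[[70,0,0,30,0],[75,0,0,60,0],[85,0,0,90,0],[85,0,0,110,0],[85,0,0,110,0]]]'

```text
time: 7.9
tool_pos: [0.5097, 0.3091, 0.1585]
tool_rot: [-0.001, 1.0, -0.013, 0.002]
contact_force: [-0.4, 0.4, -0.3]
gripper_width: 0.993
```

```bash
python3 st.py w5
```

```text
t 7.9 tcp [0.5097 0.3091 0.1585] jaw 88.5 w 0.993 F [-0.4  0.4 -0.3] q [0.42 0.06 1.77 0.   1.31 2.02]
```

View pics/w5.png

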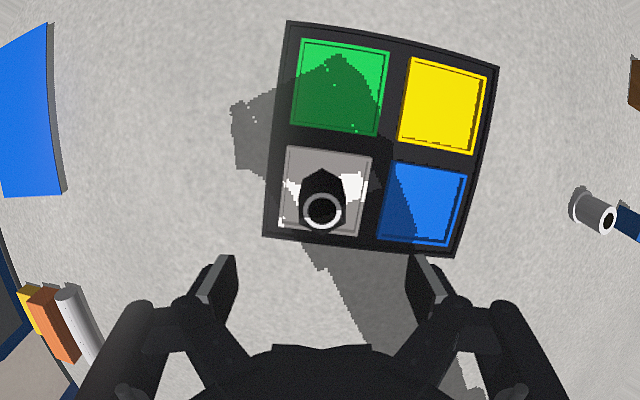

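The nut stands in the white dish, with its ring at (322,211). Next is the block.

Emit:
servo_tool --deltas '[[[85,-5,-40,0,-1],[85,-12,-90,0,-2],[85,-18,-140,0,-3.1],[85,-24,-190,0,-3.1],[85,-30,-240,0,-3.1]]]'

```text
time: 8.57
tool_pos: [0.4771, 0.0671, 0.1543]
tool_rot: [0.0, 0.985, -0.174, -0.002]
contact_force: [0.5, -0.1, 0.1]
gripper_width: 0.996
```

Emit:
servo_tool --deltas '[[[85,-6,-50,0,0],[85,-12,-100,0,0],[85,-18,-150,0,0],[85,-24,-190,0,0],[85,-24,-198,0,0]]]'

```text
time: 9.2
tool_pos: [0.4533, -0.1309, 0.1545]
tool_rot: [-0.0, 0.984, -0.176, -0.002]
contact_force: [-0.1, 0.3, -0.4]
gripper_width: 0.996
```

```bash
python3 st.py w6
```

```text
t 9.2 tcp [ 0.4533 -0.1309  0.1545] jaw 69.7 w 0.996 F [-0.1  0.3 -0.4] q [-0.44 -0.25  2.05 -0.    1.34  1.49]
```

View pics/w6.png

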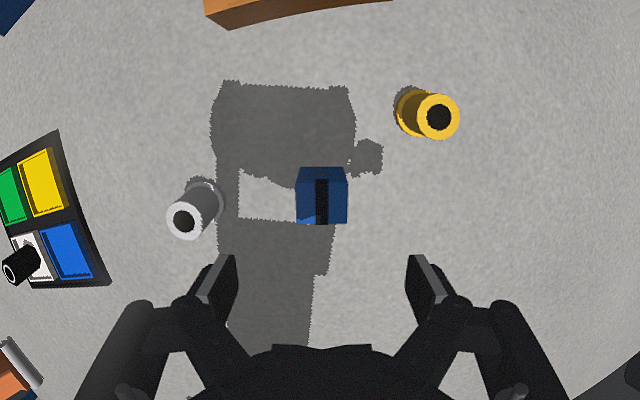

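Block is square to the jaws, with its top from (296,181) to (348,223) and the slot vertical. The brass bore is at (438,117).

```bash
python3 - <<'E'
from h import *
c=calibration("wrist")
print('block',onz(wray(c,(321.7,202)),.056),'brass',onz(wray(c,(438.5,117)),.056))
E
```

```text
block [ 0.45618192 -0.13276676  0.056     ] brass [ 0.48883447 -0.23756401  0.056     ]
```

Emit:
servo_tool --deltas '[[[85,3,-1,-30,0],[85,3,-1,-60,0],[85,3,-1,-90,0],[85,3,-1,-114,0],[85,3,-1,-119,0]]]'

```text
time: 9.88
tool_pos: [0.4557, -0.1284, 0.0346]
tool_rot: [-0.001, 0.985, -0.173, -0.003]
contact_force: [-0.8, 0.1, 0.2]
gripper_width: 0.994
```

Emit:
servo_tool --deltas '[[[0,0,0,0,0],[0,0,0,0,0],[0,0,0,0,0],[0,0,0,0,0],[0,0,0,0,0]]]'

```text
time: 10.5
tool_pos: [0.4588, -0.1309, 0.0388]
tool_rot: [0.0, 0.985, -0.174, 0.001]
contact_force: [0.3, 0.1, 6.3]
gripper_width: 0.461
```

Emit:
servo_tool --deltas '[[[0,0,0,20,0],[0,0,0,50,0],[0,0,0,80,0],[0,0,20,100,0],[0,4,60,110,0]]]'

```text
time: 11.12
tool_pos: [0.4617, -0.0707, 0.1482]
tool_rot: [0.0, 0.984, -0.176, 0.001]
contact_force: [0.3, -0.1, -2.6]
gripper_width: 0.461
```

```bash
python3 st.py w7
```

```text
t 11.12 tcp [ 0.4617 -0.0707  0.1482] jaw 69.8 w 0.461 F [ 0.3 -0.1 -2.6] q [-0.31 -0.25  2.07 -0.    1.32  1.61]
```

View pics/w7.png

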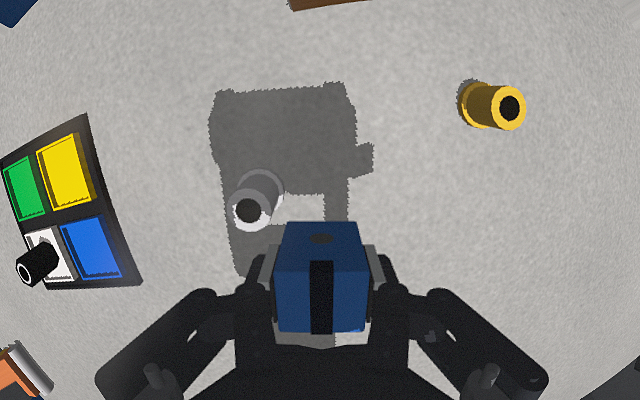

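Emit:
servo_tool --deltas '[[[0,6,50,0,0],[0,12,100,0,0],[0,18,150,0,0],[0,24,200,0,0],[0,30,250,0,0]]]'

```text
time: 11.8
tool_pos: [0.4908, 0.181, 0.1463]
tool_rot: [0.0, 0.985, -0.174, -0.001]
contact_force: [1.2, -0.6, -1.1]
gripper_width: 0.461
```

Emit:
servo_tool --deltas '[[[0,0,25,0,0],[0,0,33,-20,0],[0,0,33,-50,0],[0,0,33,-70,0],[0,0,33,-70,0]]]'

```text
time: 12.42
tool_pos: [0.4888, 0.2109, 0.0733]
tool_rot: [0.002, 0.985, -0.175, -0.003]
contact_force: [-0.2, -0.4, -2.2]
gripper_width: 0.462
```

```bash
python3 st.py w8
```

```text
t 12.43 tcp [0.4888 0.2109 0.0733] jaw 69.9 w 0.462 F [-0.2 -0.4 -2.2] q [ 0.27  0.02  1.96 -0.    1.17  2.19]
```

View pics/w8.png

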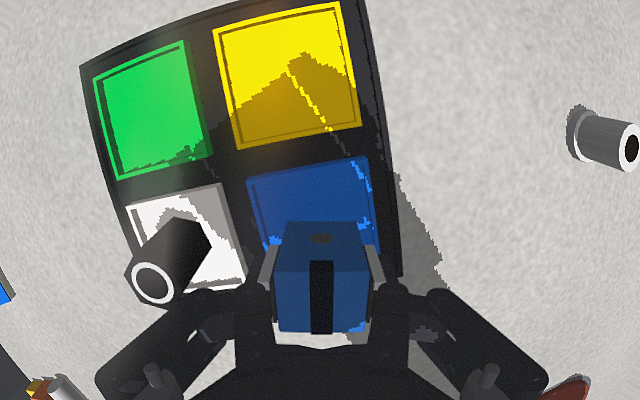

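Emit:
servo_tool --deltas '[[[0,3,-1,-15,0],[0,3,-1,-25,0],[0,3,-1,-26,0],[0,3,-1,-26,0]]]'

```text
time: 12.98
tool_pos: [0.4947, 0.2116, 0.0513]
tool_rot: [-0.0, 0.985, -0.174, 0.0]
contact_force: [0.3, -0.5, -2.1]
gripper_width: 0.46
```

Emit:
servo_tool --deltas '[[[0,0,0,-1,0],[0,0,0,-2,0],[0,0,0,-2,0]]]'

```text
time: 13.35
tool_pos: [0.4946, 0.2116, 0.0494]
tool_rot: [-0.0, 0.985, -0.174, 0.0]
contact_force: [-0.2, 0.1, -2.9]
gripper_width: 0.464
```

Emit:
servo_tool --deltas '[[[0,0,0,-2,0],[0,0,0,-3,0],[0,0,0,-3,0]]]'

```text
time: 13.72
tool_pos: [0.4944, 0.2115, 0.0461]
tool_rot: [0.0, 0.985, -0.174, -0.0]
contact_force: [-0.5, 0.8, -2.1]
gripper_width: 0.459
```

Emit:
servo_tool --deltas '[[[0,0,0,-1,0],[0,0,0,-1,0]]]'

```text
time: 13.98
tool_pos: [0.4947, 0.2116, 0.0458]
tool_rot: [0.0, 0.985, -0.174, -0.0]
contact_force: [-3.1, -0.9, 2.6]
gripper_width: 0.462
```

Contact. Release with a limited opening, because the nut is near.

Emit:
servo_tool --deltas '[[[50,0,0,-0.5,0],[50,0,0,-0.5,0],[58,0,0,-0.5,0],[58,0,0,-0.5,0],[58,0,0,3,0]]]'

```text
time: 14.6
tool_pos: [0.4943, 0.2115, 0.0481]
tool_rot: [0.0, 0.985, -0.174, -0.0]
contact_force: [0.3, -0.3, 0.3]
gripper_width: 0.684
```

Emit:
servo_tool --deltas '[[[58,0,0,30,0],[58,0,0,60,0],[70,0,0,90,0],[85,0,0,110,0],[85,0,0,110,0]]]'

```text
time: 15.22
tool_pos: [0.4957, 0.2119, 0.1603]
tool_rot: [-0.001, 0.985, -0.174, 0.002]
contact_force: [0.3, 0.4, -0.5]
gripper_width: 0.995
```

```bash
python3 st.py w9
```

```text
t 15.22 tcp [0.4957 0.2119 0.1603] jaw 69.9 w 0.995 F [ 0.3  0.4 -0.5] q [ 0.27 -0.08  1.9  -0.    1.32  2.19]
```

View pics/w9.png

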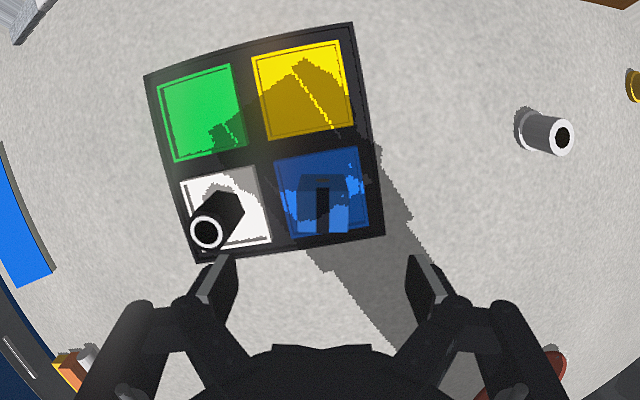

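Block stands in the blue dish, with its top around (322,210). Next is the brass bushing.

Emit:
servo_tool --deltas '[[[85,-1,-40,0,0.6],[85,-2,-90,0,1.2],[85,-3,-140,0,1.7],[85,-3,-190,0,1.7],[85,-3,-240,0,1.7]]]'

```text
time: 15.9
tool_pos: [0.4903, -0.0298, 0.1563]
tool_rot: [-0.0, 0.996, -0.086, -0.002]
contact_force: [0.5, 0.1, 0.4]
gripper_width: 0.995
```

Emit:
servo_tool --deltas '[[[85,0,-50,0,0],[85,-1,-100,0,0],[85,-2,-150,0,0],[85,-3,-200,0,0],[85,-3,-209,0,0]]]'

```text
time: 16.52
tool_pos: [0.4874, -0.2394, 0.1563]
tool_rot: [-0.001, 0.996, -0.088, -0.001]
contact_force: [-0.7, -0.2, -0.1]
gripper_width: 0.995
```

```bash
python3 st.py w10
```

```text
t 16.52 tcp [ 0.4874 -0.2394  0.1563] jaw 79.9 w 0.995 F [-0.7 -0.2 -0.1] q [-0.59 -0.06  1.89 -0.    1.32  1.15]
```

View pics/w10.png

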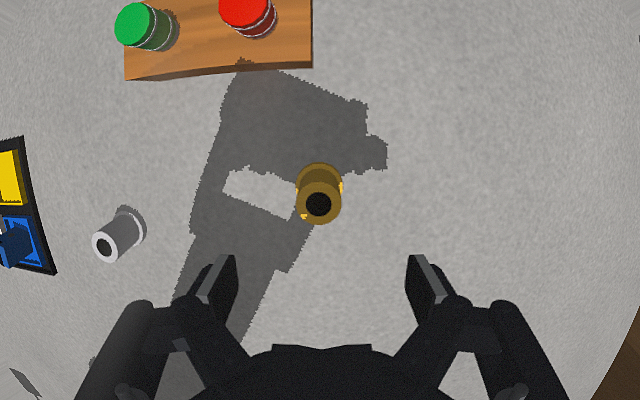

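Brass bore at (318,204), green handle top at (134,25), red at (246,8).

```bash
python3 - <<'E'
from h import *
c=calibration("wrist")
print(onz(wray(c,(318.5,203.7)),.056),'green',onz(wray(c,(134,25)),.105))
E
```

```text
[ 0.48880415 -0.23766287  0.056     ] green [ 0.64240555 -0.14769704  0.105     ]
```

Emit:
servo_tool --deltas '[[[85,2,1,-30,0],[85,2,1,-60,0],[85,2,1,-90,0],[85,2,1,-112,0],[85,2,1,-120,0]]]'

```text
time: 17.2
tool_pos: [0.4891, -0.234, 0.0357]
tool_rot: [-0.001, 0.996, -0.085, -0.002]
contact_force: [-0.1, -0.6, 1.1]
gripper_width: 0.991
```

Emit:
servo_tool --deltas '[[[0,0,0,0,0],[0,0,0,0,0],[0,0,0,0,0],[0,0,0,0,0],[0,0,0,0,0]]]'

```text
time: 17.82
tool_pos: [0.4916, -0.2371, 0.0398]
tool_rot: [0.001, 0.996, -0.086, 0.001]
contact_force: [0.2, -0.6, 5.5]
gripper_width: 0.404
```

```bash
python3 st.py w11
```

```text
t 17.82 tcp [ 0.4916 -0.2371  0.0398] jaw 80.1 w 0.404 F [ 0.2 -0.6  5.5] q [-0.59  0.09  1.95  0.    1.1   1.16]
```

View pics/w11.png

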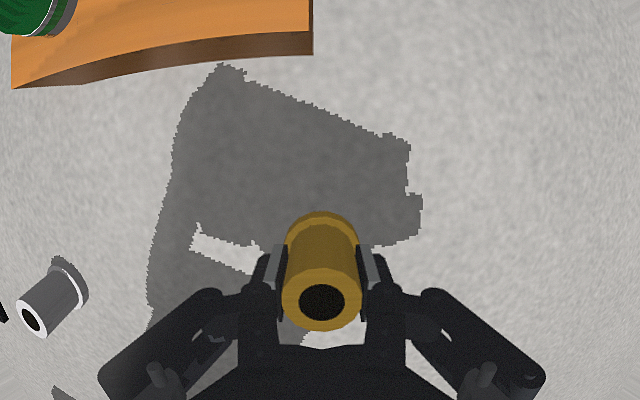

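Emit:
servo_tool --deltas '[[[0,0,0,20,0],[0,0,0,50,0],[0,0,0,80,0],[0,3,20,100,0],[0,13,60,110,0]]]'

```text
time: 18.5
tool_pos: [0.5038, -0.176, 0.15]
tool_rot: [0.0, 0.996, -0.087, 0.001]
contact_force: [0.0, 0.5, -2.6]
gripper_width: 0.41
```

Emit:
servo_tool --deltas '[[[0,11,50,0,0],[0,22,100,0,0],[0,33,150,0,0],[0,44,200,0,0],[0,55,250,0,0]]]'

```text
time: 19.12
tool_pos: [0.5576, 0.0763, 0.1481]
tool_rot: [-0.0, 0.996, -0.086, -0.001]
contact_force: [0.2, 0.1, -1.7]
gripper_width: 0.408
```

Emit:
servo_tool --deltas '[[[0,10,45,0,0],[0,20,90,0,0],[0,27,120,0,0],[0,27,123,-20,0],[0,27,123,-50,0]]]'

```text
time: 19.75
tool_pos: [0.585, 0.1973, 0.0978]
tool_rot: [0.0, 0.996, -0.085, 0.0]
contact_force: [0.2, -0.4, -3.6]
gripper_width: 0.405
```

```bash
python3 st.py w12
```

```text
t 19.75 tcp [0.585  0.1973 0.0978] jaw 80.2 w 0.405 F [ 0.2 -0.4 -3.6] q [ 0.2   0.17  1.75 -0.    1.22  1.95]
```

View pics/w12.png

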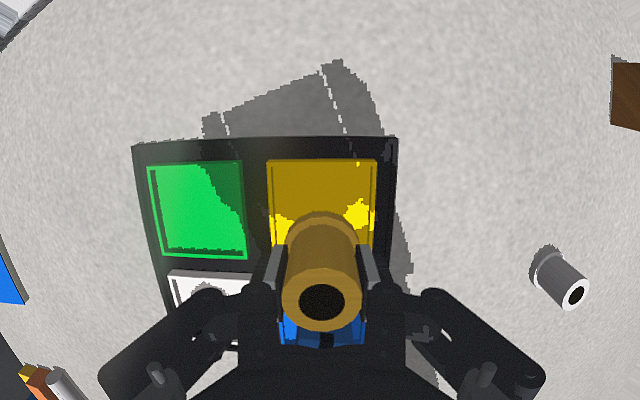

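Emit:
servo_tool --deltas '[[[0,1,0,-25,0],[0,1,0,-42,0],[0,1,0,-48,0],[0,1,0,-49,0],[0,1,0,-49,0]]]'

```text
time: 20.42
tool_pos: [0.5873, 0.1966, 0.0503]
tool_rot: [-0.0, 0.996, -0.086, 0.001]
contact_force: [-1.0, -0.9, -3.1]
gripper_width: 0.407
```

Emit:
servo_tool --deltas '[[[0,0,0,-1,0],[0,0,0,-1,0]]]'

```text
time: 20.68
tool_pos: [0.5869, 0.1966, 0.0488]
tool_rot: [-0.0, 0.996, -0.086, 0.0]
contact_force: [0.0, 0.3, -3.6]
gripper_width: 0.406
```

Emit:
servo_tool --deltas '[[[0,0,0,-1,0],[0,0,0,-1,0]]]'

```text
time: 20.92
tool_pos: [0.5865, 0.1965, 0.0472]
tool_rot: [0.0, 0.996, -0.086, -0.0]
contact_force: [0.9, 0.1, -2.7]
gripper_width: 0.407
```

Emit:
servo_tool --deltas '[[[0,0,0,-1,0],[0,0,0,-1,0]]]'

```text
time: 21.18
tool_pos: [0.5867, 0.1966, 0.0469]
tool_rot: [0.0, 0.996, -0.086, -0.0]
contact_force: [-2.6, -0.7, 2.3]
gripper_width: 0.402
```

Emit:
servo_tool --deltas '[[[50,0,0,-0.5,0],[50,0,0,-0.5,0],[62,0,0,-0.5,0],[62,0,0,-0.5,0],[62,0,0,3,0]]]'

```text
time: 21.8
tool_pos: [0.5863, 0.1965, 0.0491]
tool_rot: [0.0, 0.996, -0.086, -0.0]
contact_force: [0.4, 0.3, 0.8]
gripper_width: 0.728
```

Emit:
servo_tool --deltas '[[[62,0,0,30,0],[62,0,0,60,0],[70,0,0,90,0],[85,0,0,120,0],[85,0,0,130,0]]]'

```text
time: 22.42
tool_pos: [0.5878, 0.1968, 0.1822]
tool_rot: [-0.001, 0.996, -0.086, 0.002]
contact_force: [-0.9, 0.9, -0.6]
gripper_width: 0.993
```

```bash
python3 st.py w13
```

```text
t 22.43 tcp [0.5878 0.1968 0.1822] jaw 80.1 w 0.993 F [-0.9  0.9 -0.6] q [0.2  0.09 1.69 0.   1.36 1.95]
```

View pics/w13.png

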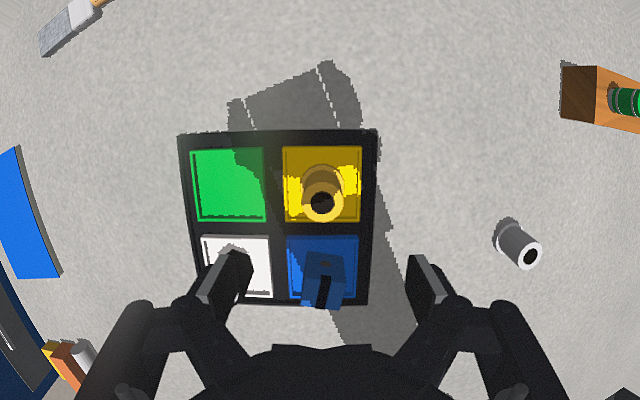

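All three pieces stand in their dishes, with the brass bore at (323,203). I'll go to the green gauge and turn the jaws across the line of the gauges.

Emit:
servo_tool --deltas '[[[85,5,-30,10,1.5],[85,10,-65,20,3],[85,15,-100,20,4.6],[85,20,-135,20,6.2],[85,25,-170,20,7.8]]]'

```text
time: 23.1
tool_pos: [0.6109, 0.0255, 0.1975]
tool_rot: [-0.001, 0.948, 0.319, -0.001]
contact_force: [0.1, 0.1, 0.9]
gripper_width: 0.997
```

Emit:
servo_tool --deltas '[[[85,5,-40,0,1.6],[85,10,-80,0,3.2],[85,15,-120,0,4.8],[85,22,-160,0,6.4],[85,28,-171,0,7.3]]]'

```text
time: 23.72
tool_pos: [0.6389, -0.1466, 0.1972]
tool_rot: [-0.001, 0.762, 0.648, -0.001]
contact_force: [0.5, 0.8, 0.0]
gripper_width: 0.997
```

Emit:
servo_tool --deltas '[[[85,0,0,0,0],[85,0,0,0,0]]]'

```text
time: 23.98
tool_pos: [0.639, -0.1437, 0.1982]
tool_rot: [-0.001, 0.762, 0.647, -0.0]
contact_force: [-0.8, 0.1, -0.4]
gripper_width: 0.992
```

```bash
python3 st.py w14
```

```text
t 23.98 tcp [ 0.639  -0.1437  0.1982] jaw 170.7 w 0.992 F [-0.8  0.1 -0.4] q [-0.33  0.16  1.59  0.    1.4  -0.17]
```

View pics/w14.png

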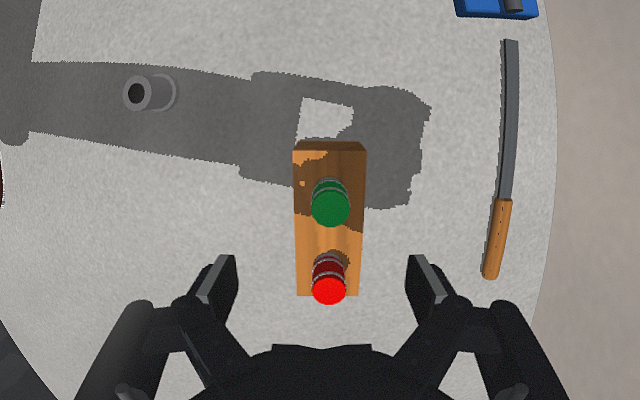

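Green handle top at (330,208), red at (328,290); the stand is square to the image.

```bash
python3 - <<'E'
from h import *
c=calibration("wrist")
g=onz(wray(c,(330,208.5)),.105);r=onz(wray(c,(328.5,290)),.105);print(g,r,np.linalg.norm(g-r),np.degrees(np.arctan2(*(g-r)[1::-1])))
E
```

```text
[ 0.6449904  -0.14476996  0.105     ] [ 0.63263772 -0.21781149  0.105     ] 0.07407870601321827 80.40105250154122
```

Emit:
servo_tool --deltas '[[[85,6,-1,-30,0],[85,6,-1,-60,0],[85,6,-1,-90,0],[85,6,-1,-106,0],[85,6,-1,-107,0]]]'

```text
time: 24.65
tool_pos: [0.6447, -0.1446, 0.091]
tool_rot: [-0.001, 0.762, 0.648, -0.001]
contact_force: [0.7, -0.4, 0.5]
gripper_width: 0.993
```

```bash
python3 st.py w15
```

```text
t 24.65 tcp [ 0.6447 -0.1446  0.091 ] jaw 170.8 w 0.993 F [ 0.7 -0.4  0.5] q [-0.33  0.28  1.64  0.    1.23 -0.17]
```

View pics/w15.png

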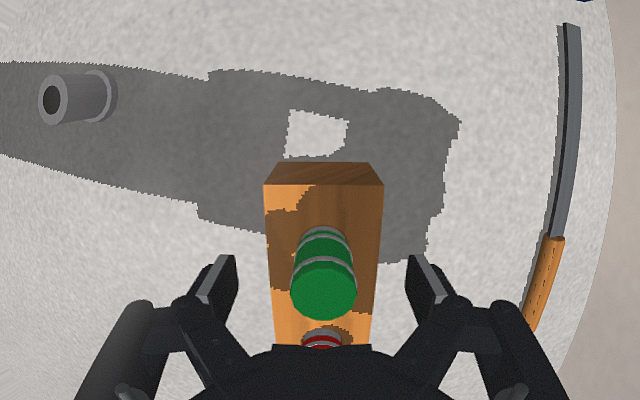

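Handle is centred between the jaws at (323,290). Closing.

Emit:
servo_tool --deltas '[[[0,0,0,0,0],[0,0,0,0,0],[0,0,0,0,0],[0,0,0,0,0],[0,0,0,0,0]]]'

```text
time: 25.32
tool_pos: [0.6461, -0.1457, 0.0934]
tool_rot: [0.001, 0.762, 0.648, 0.0]
contact_force: [-0.4, 0.8, 4.8]
gripper_width: 0.335
```

```bash
python3 st.py w16
```

```text
t 25.32 tcp [ 0.6461 -0.1457  0.0934] jaw 170.7 w 0.335 F [-0.4  0.8  4.8] q [-0.33  0.27  1.64 -0.    1.23 -0.17]
```

View pics/w16.png

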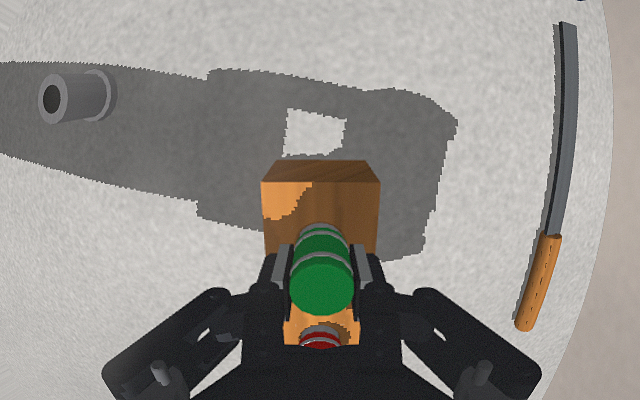

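Emit:
servo_tool --deltas '[[[0,0,0,5,0],[0,0,0,10,0],[0,0,0,15,0],[0,0,0,20,0]]]'

```text
time: 25.88
tool_pos: [0.6452, -0.1453, 0.1123]
tool_rot: [-0.0, 0.762, 0.648, -0.0]
contact_force: [0.2, 0.5, -3.3]
gripper_width: 0.337
```

Emit:
servo_tool --deltas '[[[0,0,0,10,0],[0,0,0,20,0],[0,0,0,30,0],[0,0,0,45,0],[0,0,0,45,0]]]'

```text
time: 26.5
tool_pos: [0.6468, -0.1458, 0.1599]
tool_rot: [0.002, 0.762, 0.648, 0.001]
contact_force: [-0.2, 0.6, -1.8]
gripper_width: 0.334
```

```bash
python3 st.py w17; python3 st.py c17 scene
```

```text
t 26.5 tcp [ 0.6468 -0.1458  0.1599] jaw 170.7 w 0.334 F [-0.2  0.6 -1.8] q [-0.33  0.21  1.6  -0.    1.33 -0.17]
t 26.55 tcp [ 0.6462 -0.1456  0.1587] jaw 170.7 w 0.329 F [ 0.4 -0.2 -4.2] q [-0.33  0.21  1.6   0.    1.33 -0.17]
```

View pics/w17.png

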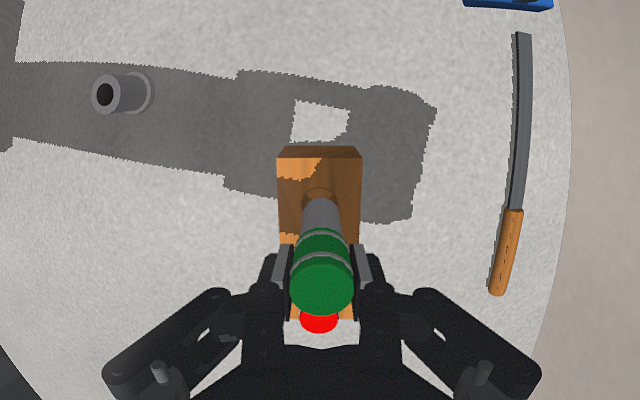

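View pics/c17.png

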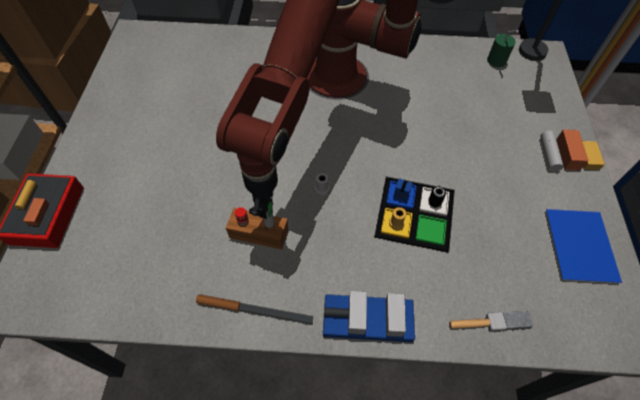

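The gauge is out and hanging straight; the red one is untouched at (319,320). Raising and carrying to the green dish.

Emit:
servo_tool --deltas '[[[0,0,0,15,0],[0,0,0,30,0],[0,-3,30,32,0],[0,-7,70,32,0],[0,-11,115,32,0]]]'

```text
time: 27.22
tool_pos: [0.6349, -0.0298, 0.1909]
tool_rot: [0.001, 0.762, 0.647, 0.001]
contact_force: [-0.5, 0.4, -2.8]
gripper_width: 0.334
```

Emit:
servo_tool --deltas '[[[0,-5,50,0,0],[0,-10,100,0,0],[0,-15,150,0,0],[0,-20,200,0,0],[0,-24,240,0,0]]]'

```text
time: 27.85
tool_pos: [0.6106, 0.2116, 0.1909]
tool_rot: [0.0, 0.762, 0.648, 0.001]
contact_force: [0.3, -0.0, -2.9]
gripper_width: 0.333
```

Emit:
servo_tool --deltas '[[[0,-4,40,0,0],[0,-7,75,0,0],[0,-8,81,0,0],[0,-8,81,0,0]]]'

```text
time: 28.35
tool_pos: [0.6028, 0.2905, 0.19]
tool_rot: [0.0, 0.762, 0.648, 0.0]
contact_force: [-0.6, -0.8, -1.7]
gripper_width: 0.333
```

```bash
python3 st.py w18;python3 st.py c18 scene
```

```text
t 28.35 tcp [0.6028 0.2905 0.19  ] jaw 170.8 w 0.333 F [-0.6 -0.8 -1.7] q [ 0.34  0.2   1.56 -0.    1.39  0.5 ]
t 28.4 tcp [0.6029 0.29   0.1899] jaw 170.7 w 0.337 F [ 0.3  0.  -2.1] q [ 0.34  0.2   1.56 -0.    1.39  0.5 ]
```

View pics/w18.png

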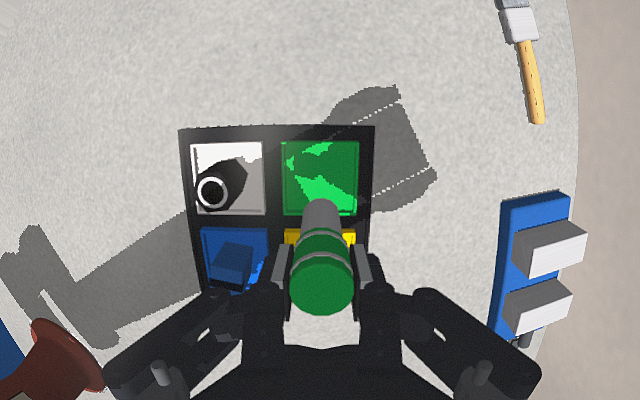

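View pics/c18.png

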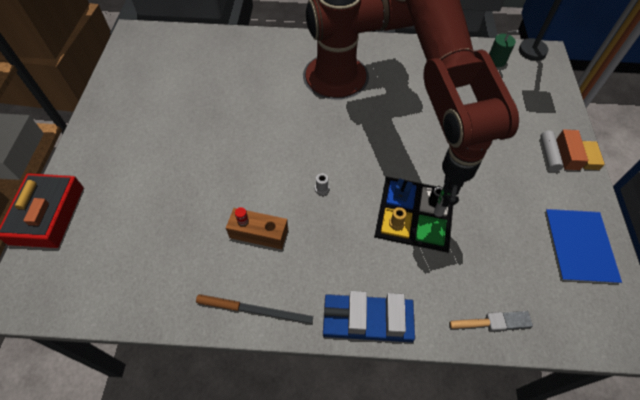

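Emit:
servo_tool --deltas '[[[0,0,0,-30,0],[0,0,0,-60,0],[0,0,0,-85,0],[0,0,0,-94,0],[0,0,0,-96,0]]]'

```text
time: 29.08
tool_pos: [0.6028, 0.2898, 0.0932]
tool_rot: [-0.0, 0.762, 0.647, -0.0]
contact_force: [0.4, 0.7, -2.2]
gripper_width: 0.332
```

Emit:
servo_tool --deltas '[[[0,0,0,-1,0],[0,0,0,-1,0]]]'

```text
time: 29.32
tool_pos: [0.6034, 0.2908, 0.0937]
tool_rot: [0.0, 0.762, 0.648, 0.001]
contact_force: [-0.5, 0.7, -2.9]
gripper_width: 0.336
```

Emit:
servo_tool --deltas '[[[0,0,0,-1,0],[0,0,0,-1,0]]]'

```text
time: 29.58
tool_pos: [0.6026, 0.2907, 0.0916]
tool_rot: [0.0, 0.762, 0.648, 0.0]
contact_force: [-0.6, 0.7, -2.4]
gripper_width: 0.335
```

Emit:
servo_tool --deltas '[[[0,0,0,-1,0],[0,0,0,-1,0]]]'

```text
time: 29.82
tool_pos: [0.6027, 0.2906, 0.0905]
tool_rot: [0.0, 0.762, 0.648, 0.0]
contact_force: [-0.0, -1.1, -1.5]
gripper_width: 0.33
```

Emit:
servo_tool --deltas '[[[0,0,0,-0.5,0],[0,0,0,-0.5,0]]]'

```text
time: 30.08
tool_pos: [0.6027, 0.2907, 0.0904]
tool_rot: [0.0, 0.762, 0.648, 0.0]
contact_force: [-1.6, 0.4, 1.4]
gripper_width: 0.332
```

Contact. Releasing gently.

Emit:
servo_tool --deltas '[[[36,0,0,-0.5,0],[42,0,0,-0.5,0],[50,0,0,-0.5,0],[55,0,0,-0.5,0],[55,0,0,0,0]]]'

```text
time: 30.7
tool_pos: [0.6025, 0.2906, 0.0897]
tool_rot: [-0.0, 0.762, 0.648, -0.0]
contact_force: [-0.1, -0.4, 0.2]
gripper_width: 0.639
```

Emit:
servo_tool --deltas '[[[55,0,0,20,0],[55,0,0,50,0],[60,0,0,80,0],[70,0,0,110,0],[85,0,0,130,0]]]'

```text
time: 31.32
tool_pos: [0.6034, 0.2909, 0.2235]
tool_rot: [0.001, 0.762, 0.648, 0.002]
contact_force: [0.4, -0.4, 0.4]
gripper_width: 0.991
```

Emit:
servo_tool --deltas '[[[85,-40,-30,20,0],[85,-80,-80,40,0],[85,-110,-130,40,0],[85,-130,-180,40,0],[85,-140,-200,40,0]]]'

```text
time: 31.95
tool_pos: [0.4615, 0.0887, 0.2605]
tool_rot: [0.0, 0.763, 0.647, 0.0]
contact_force: [-0.2, 0.2, -0.0]
gripper_width: 0.994
```

```bash
python3 st.py w19;python3 st.py c19 scene; python3 st.py s19 side; python3 -c "
import cv2
a=cv2.imread('pics/c19.png')[155:255,220:460];cv2.imwrite('pics/c19z.png',cv2.resize(a,None,fx=3.3,fy=3.3,interpolation=2))"
```

```text
t 31.95 tcp [0.4615 0.0887 0.2605] jaw 170.6 w 0.994 F [-0.2  0.2 -0. ] q [ 0.03 -0.34  1.95 -0.    1.53  0.2 ]
t 32.0 tcp [0.4611 0.0877 0.2604] jaw 170.6 w 0.998 F [1.6 0.9 0.9] q [ 0.03 -0.34  1.95 -0.    1.53  0.19]
t 32.05 tcp [0.462  0.0891 0.2605] jaw 170.6 w 0.996 F [0.3 0.4 0.4] q [ 0.03 -0.34  1.95 -0.    1.53  0.2 ]
```

View pics/w19.png

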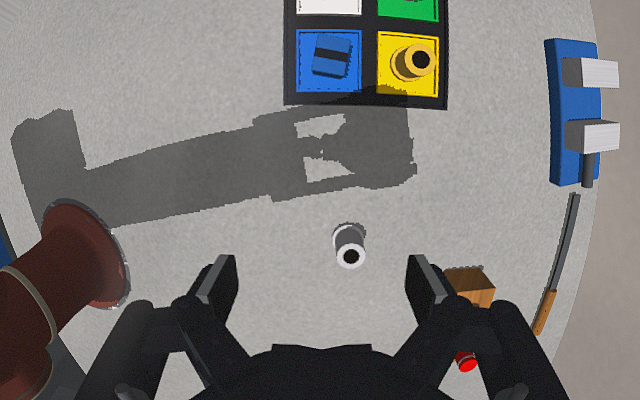

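View pics/c19z.png

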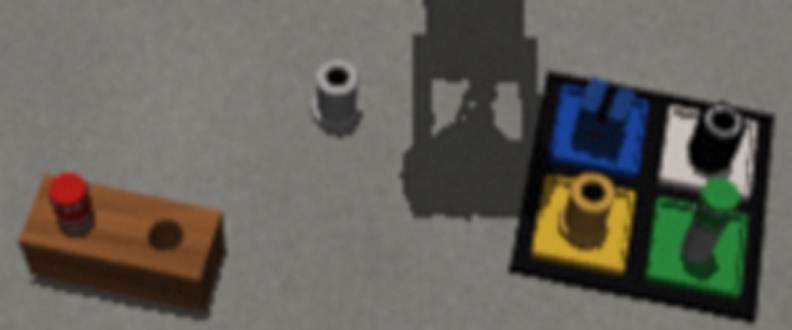

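View pics/s19.png

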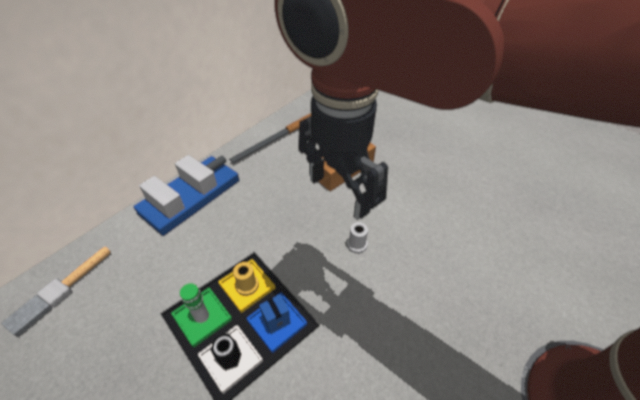

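All four pieces stand in their dishes; steel and red have not visibly moved. One quick numeric check of the tops, then I'll hand in.

```bash
python3 - <<'E'
from h import *
c=calibration("scene")
for n,p,z in [('green',(719,194),.102),('brass',(594,192),.063),('nut',(722,121),.063),('steel',(337,76),.056),('red',(70,188),.105)]:
    print(n,onz(ray(c,((p[0]+.5)/3.3-.5+220,(p[1]+.5)/3.3-.5+155)),z).round(4))
print(state()["contact_force"]);job_done()
E
```

```text
green [0.6047 0.2901 0.102 ]
brass [0.5862 0.1988 0.063 ]
nut [0.5097 0.3087 0.063 ]
steel [ 0.4809 -0.0175  0.056 ]
red [ 0.6345 -0.2161  0.105 ]
[ 0.27347924 -0.03163779  0.20420813]
the job is handed in; nothing more can be done
```

I placed the nut in the white dish, the block in the blue and the brass bushing in the yellow, then the green gauge last in the green. The job was handed in at about 32 s of the 125 s allowed; no verdict was reported.

**Final checks:** The last pictures show all four pieces standing upright in their dishes, with the gripper clear of everything. I re-measured the tops of the brass bushing, nut and green gauge in the scene view. They came out within about 3 mm of where I released them, close to the dish centres. I checked the block by eye only.

**Left in place:** The steel bushing and red gauge measured within about 1–2 mm of their starting positions.

**Disagreements:** The tray centre found from the scene and wrist cameras differed by about 6 mm. I used the average, which was well inside the 32 mm tolerance. No check failed.

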